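# Rock the tilt gauge to its marker on the humped stone block

## Robot

A 6-joint arm with a two-finger parallel gripper is mounted at the origin on a cart in front of the work surface, level with it; the furniture and walls round the work are solid. World frame = base frame: x ahead of the robot, y to its left, z up, the work surface at z = 0. Lengths are in m, angles in rad, forces in N, time in s.
With the tool pointing down it reaches from about 0.275 to 0.775 m from the base axis. Payload 14.6 kg.
Tool frame: the origin (TCP) lies midway between the tips of the shut fingers; the grasp point (between the pads) lies 19 mm behind it (bot.grip_point_offset is the distance from the TCP to the grasp point, in m); y points along the fingers, x is the direction in which the jaws open and shut, and the axes are right-handed (so a half turn about y gives the same grasp; the last joint's range is limited). The gripper opens to 85 mm and grips with 20 to 120 N. Pads are 22 mm wide; open, the fingers measure 114 mm over their backs; the gripper's body (76 mm by 85 mm) begins 54 mm behind the grasp point. The pads swing forward as they close: fully open they stand 13 mm farther back than shut.
Start: joints at [-1.437, 0.263, -0.048, 1.259, 0, 1.415], TCP at [0.15, -0.503, 0.231] pointing down, gripper open.
Joint ranges: [-2.65, 2.65], [-0.89, 1.7], [-1.18, 1.37], [-2.13, 2.11], [-1.35, 1.29], [-3.14, 3.14]. Speed limits (rad/s): [1.89, 1.89, 2.57, 2.79, 3.14, 3.14].

## Interface

Orientations are given as a rotation vector (axis times angle).
In Python, from workcell import bot, set_gripper, planner, telemetry, eyes, order gives the robot as it stands. Calls block until the motion is done:
- bot.move_to(position, orientation): joint-space move of the TCP to a pose.
- bot.move_l(position, orientation=None, rate=0.15, force_limit=None): straight line of the TCP; orientation=None keeps the orientation; rate is the mean speed in m/s. With force_limit (N) it stops when the force on the tool has changed by that much, and returns True; else False.
- bot.move_joints(angles): joint-space move.
- set_gripper(opening, force=None): finger opening in m; force is the grip in N (None keeps the last); returns when the fingers have stopped.
- bot.dwell(seconds).
- planner.ik(position, orientation): joint angles nearest the present ones, or None.
- telemetry.observe(): the state.
- eyes.camera(name): name is "scene" or "side" or "wrist"; returns a dict with "image" (384x512x3 uint8, red, green, blue), "vertical_fov" (degrees; the focal length in pixels is half the picture's height over the tangent of half this angle, whatever the lens; pixels are square), "cx", "cy" (the principal point, pixels), "dist_coeffs" ([k1, k2, p1, p2, k3] as OpenCV has them; the pictures are not rectified), "origin" and "orientation" of the camera in the world. Camera axes: x right, y up, looking along -z (the intrinsics and any distortion apply to the point x, -y, -z); pixel columns grow to the right and rows downward; lengths in m; the calibration is good to about 2 mm. A picture is of the moment at which its call begins. There is no depth.
A pose or a line that the arm cannot do raises bot.IKError and nothing moves.
- order.job_done(): hands the job in, once; it reports no verdict.
The state is a dict: "clock": time; "joints": joint angles; "joint_velocities": joint speeds; "tau": joint torques, N m; "ee_pos": TCP position; "tcp_rot": TCP orientation; "wrist_force": force on the tool from outside, world axes, zero at the start; "moment": the same for the moment, N m; "width": finger opening in m.
Only numpy, scipy, OpenCV 4.12 (cv2) and the standard library are available. Lean on these libraries where they do the work, as an engineer would, in place of code of your own. Each camera call takes 0.05 s, during which the arm holds its last target.

## Task

A trim line has to be scribed on the humped stone block. Pick up the tilt gauge by its black grip and set it down level on the top of the hump, squarely across the ridge; then rock it sideways on the hump until its swinging needle settles on the red marker, and finish still holding it there, gripped and pressed only lightly on the stone, so that a colleague can scribe along its base. Leave the wax tin, the study model and the die block where they are.

Things in the scene. Friction and masses are not known exactly. Their poses are not given: they have to be found in the camera images.
- tilt_gauge: Loose tilt gauge, about 0.3 kg, standing on the bench: flat steel foot 36 (x) x 90 (y) x 12 mm, round grey case (88 mm diameter, centre 56 mm up) with a white dial on its -x face, black grip on top 24 (x) x 30 (y) mm, from 108 to 148 mm up. Origin: centre of the foot's underside; x into the dial, away from the viewer; y along the foot, to the viewer's left; z up to the grip.
- grip (a point): Centre of the gauge's black grip, 128 mm above the underside (2 mm behind the origin along the gauge's x). Either pair of the grip's sides may be grasped.
- needle (a joint): Black needle with brass bob, swinging freely about the gauge's x through the dial's centre, damped (settles in half a second), cannot be touched. It stays upright; the value is its angle to the gauge's z, rad, 0 with the gauge upright; rolling the gauge by +a about its own x (right-hand rule) makes it read -a.
- marker (a joint): Red marker at the dial's rim, set at random 0.16 to 0.30 rad to the right of the dial's top as seen facing it; axis, zero and sign as for the needle (positive = tip towards the gauge's -y). It stays where it is set and cannot be touched. The needle reaches it when the gauge is rolled by minus this angle about its x: grip over to the viewer's left.
- needle_tip (a point): Tip of the needle, 32 mm from the dial's centre; its z runs along the needle, bob to tip.
- marker_tip (a point): Middle of the red marker, 40 mm from the dial's centre; its z points from the dial's centre to the marker.
- stone_block: Off-white stone block fixed on a black rubber pad (84 x 104 mm): slab 72 (x) x 92 (y) mm, top at 30 mm, and on it a hump, a round ridge along the block's x, 68 mm long: a cylinder of radius 30 mm whose axis lies 20 mm above the bench. Origin: centre of the underside, on the bench. The gauge's foot goes across the ridge, along the block's y.
- crown (a point): Highest point of the hump, middle of the ridge, 50 mm above the bench.
- wax_tin_blue: Bystander: round blue tin of pink wax, 69 mm across, 25 mm high; origin at the centre of its underside.
- study_model: Bystander: light blue plaster study model of a jaw, 84 x 75 x 39 mm; origin at the centre of its underside.
- die_block: Bystander: beige stone block with two pin holes, 51 x 56 x 27 mm; origin at the centre of its underside.
There are look-alikes about, which are no part of the job. Of the things that look like the tilt_gauge, the middle-sized one is meant.

How it is judged:
By the outcome, as a careful person would: the job done as asked, in the order asked, and still so for the second after the job is handed in, while the arm keeps its last pose, push and grip.
It also fails if it takes over 42 s, if anything falls off the work surface, if the arm or the gripper's body presses on something with over 40 N, if the wrist force passes 120 N, or if a joint passes its speed limit or range.

## Working session

There is one attempt and no reset: what is moved stays moved. The work goes in short steps, each a Python script; the robot and the scene stay as the last script left them, time stands still between calls to the robot, and variables do not carry over. Pictures are saved under pics/ and viewed, and the job is handed in when it is done.

```bash
mkdir -p pics; ls; python3 - <<'E'
from workcell import bot, set_gripper, planner, telemetry, eyes, order
import cv2,pickle
d={}
for n in ["scene","side","wrist"]:
    c=eyes.camera(n); d[n]=c
    cv2.imwrite(f"pics/a_{n}.png",c["image"][:,:,::-1])
    print(n,{k:v for k,v in c.items() if k!="image"})
pickle.dump(d,open("a.pkl","wb"))
s=telemetry.observe();print(s)
E
```

```text
pics
scene {'vertical_fov': 45.084916977203044, 'cx': 262.8373385490477, 'cy': 189.75528062021846, 'dist_coeffs': array([-0.01453829,  0.        ,  0.        ,  0.        ,  0.        ]), 'origin': array([ 0.58408098, -0.84826667,  0.85261917]), 'orientation': array([0.84111703, 0.020002  , 0.05308812])}
side {'vertical_fov': 44.04850279586556, 'cx': 258.02489816296907, 'cy': 188.784156211861, 'dist_coeffs': array([-0.17295119,  0.        ,  0.        ,  0.        ,  0.        ]), 'origin': array([ 0.60839687, -1.06694884,  0.95170265]), 'orientation': array([0.88167646, 0.03051812, 0.05040042])}
wrist {'vertical_fov': 60.31810008567644, 'cx': 254.9560030418415, 'cy': 189.20624194418212, 'dist_coeffs': array([-0.03197072,  0.        ,  0.        ,  0.        ,  0.        ]), 'origin': array([ 0.21815016, -0.48288262,  0.37242667]), 'orientation': array([-0.24632131,  0.18441446, -1.271908  ])}
{'clock': 0.15, 'joints': array([-1.43731485e+00,  2.63393098e-01, -4.87409699e-02,  1.25942125e+00,
        1.32617502e-05,  1.41549538e+00]), 'joint_velocities': array([-0.00015033,  0.0014269 ,  0.00213685, -0.00111878,  0.00131405,
        0.00021365]), 'tau': array([ 1.65589670e-03, -6.37823939e+01,  3.84650266e+01,  1.06190550e-02,
       -7.27791280e-05,  2.31533640e-06]), 'ee_pos': array([ 0.14948382, -0.50306261,  0.23096434]), 'tcp_rot': array([-1.33151443,  0.99423171, -0.99336534]), 'wrist_force': array([-0.42041454,  0.00263561,  0.23298963]), 'moment': array([-0.05133094, -0.03371059,  0.06227128]), 'width': 0.085247468346735}
```

View pics/a_scene.png

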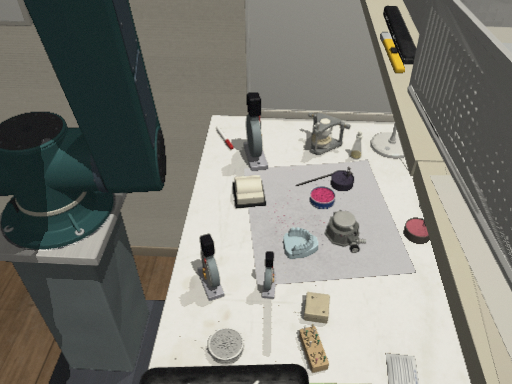

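View pics/a_side.png

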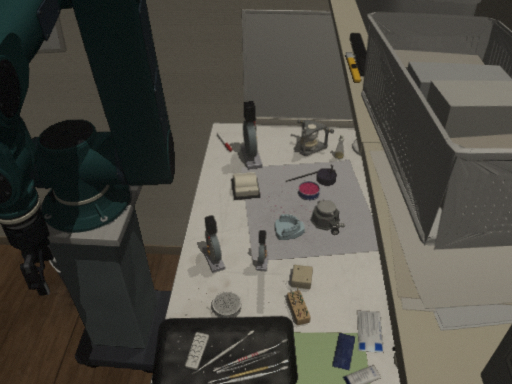

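View pics/a_wrist.png

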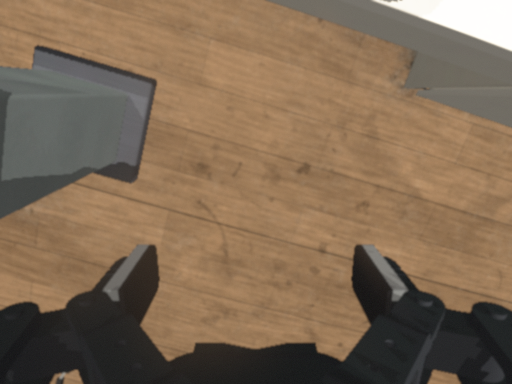

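Three gauge look-alikes in the scene view: the far one (255,130), the left one (209,265) and the small one (269,275). I'll enlarge them and measure their sizes.

```bash
cat > h.py <<'E'
import numpy as np,cv2
from scipy.spatial.transform import Rotation as R
def K(c):
    f=192/np.tan(np.radians(c["vertical_fov"])/2)
    return np.array([[f,0,c["cx"]],[0,f,c["cy"]],[0,0,1.]])
def ext(c):
    Rwc=R.from_rotvec(c["orientation"]).as_matrix()@np.diag([1,-1,-1.])
    return Rwc.T, -Rwc.T@c["origin"]
def proj(c,P):
    r,t=ext(c); return cv2.projectPoints(np.asarray(P,float).reshape(-1,3),cv2.Rodrigues(r)[0],t,K(c),np.array(c["dist_coeffs"]))[0].reshape(-1,2)
def ray(c,uv):
    u=cv2.undistortPoints(np.array(uv,float).reshape(-1,1,2),K(c),np.array(c["dist_coeffs"])).reshape(-1,2)
    r,t=ext(c); d=np.c_[u,np.ones(len(u))]@r
    return c["origin"],d
def onz(c,uv,z):
    o,d=ray(c,uv); return o+d*((z-o[2])/d[:,2])[:,None]
E
python3 - <<'E'
import pickle,cv2
d=pickle.load(open("a.pkl","rb"))
im=d["scene"]["image"][:,:,::-1]
def crop(im,x,y,w,h,s): return cv2.resize(im[y:y+h,x:x+w],None,fx=s,fy=s,interpolation=cv2.INTER_CUBIC)
cv2.imwrite("pics/c1.png",crop(im,190,220,100,90,8)[:600])
cv2.imwrite("pics/c2.png",crop(im,220,85,100,130,5)[:600])
im=d["side"]["image"][:,:,::-1]
cv2.imwrite("pics/c3.png",crop(im,190,200,100,75,8)[:600])
E
```

```text
(no output)
```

View pics/c1.png

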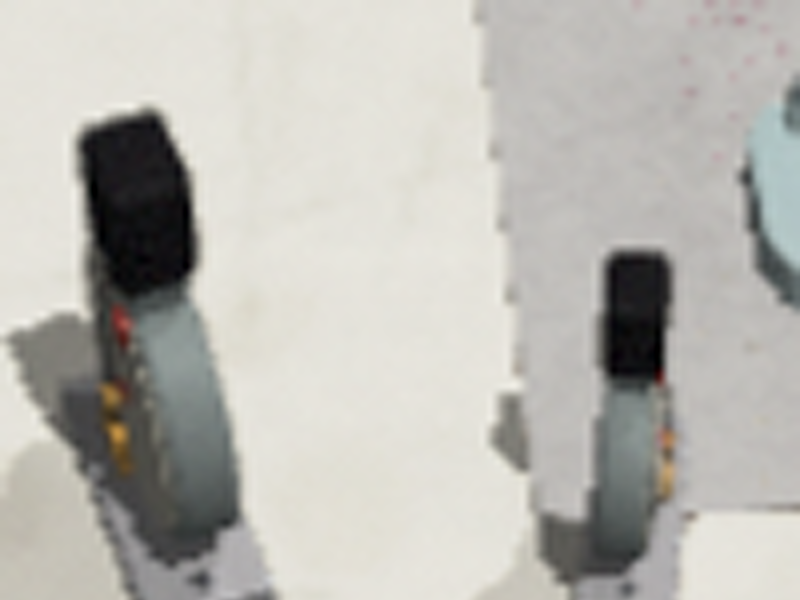

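View pics/c2.png

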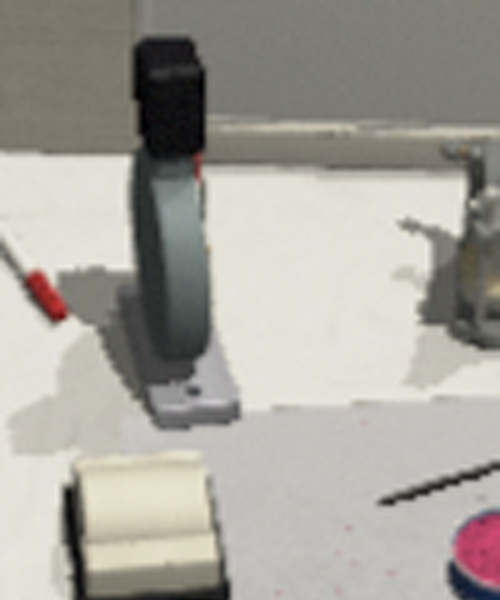

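View pics/c3.png

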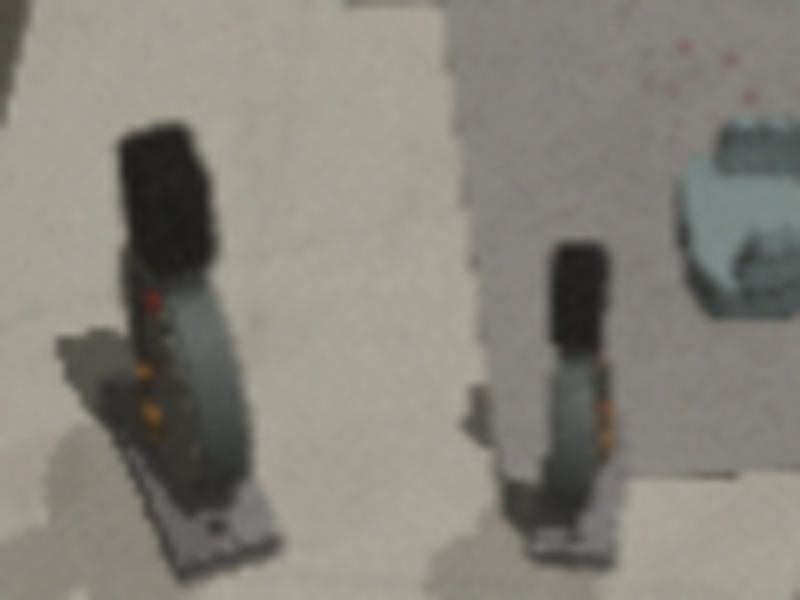

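```bash
python3 - <<'E'
import pickle,cv2
import numpy as np
from h import *
d=pickle.load(open("a.pkl","rb"))
def crop(im,x,y,w,h,s): return cv2.resize(im[y:y+h,x:x+w],None,fx=s,fy=s,interpolation=cv2.INTER_CUBIC)
a=crop(d["scene"]["image"][:,:,::-1],190,230,48,75,8)
b=crop(d["side"]["image"][:,:,::-1],195,208,48,75,8)
cv2.imwrite("pics/c4.png",np.hstack([a,b]))
a=crop(d["scene"]["image"][:,:,::-1],225,170,48,45,8)
b=crop(d["side"]["image"][:,:,::-1],223,165,48,45,8)
cv2.imwrite("pics/c5.png",np.hstack([a,b]))
E
```

```text
(no output)
```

View pics/c4.png

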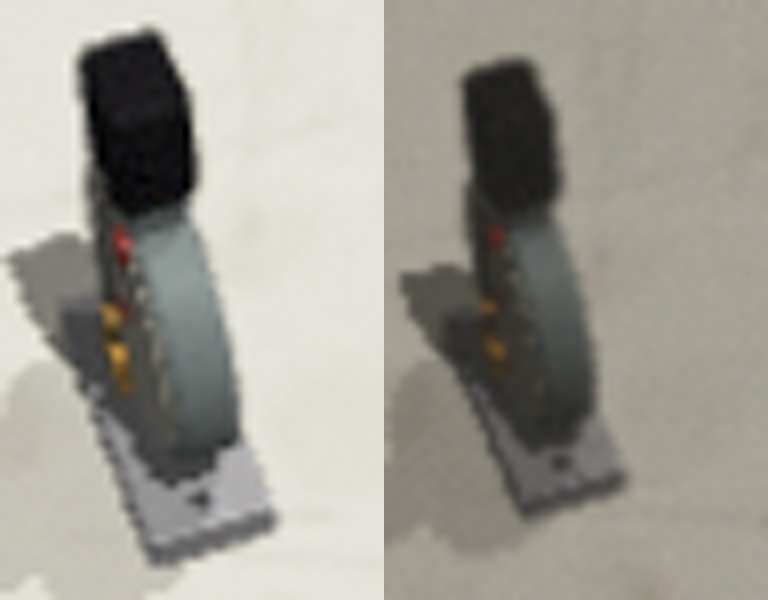

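View pics/c5.png

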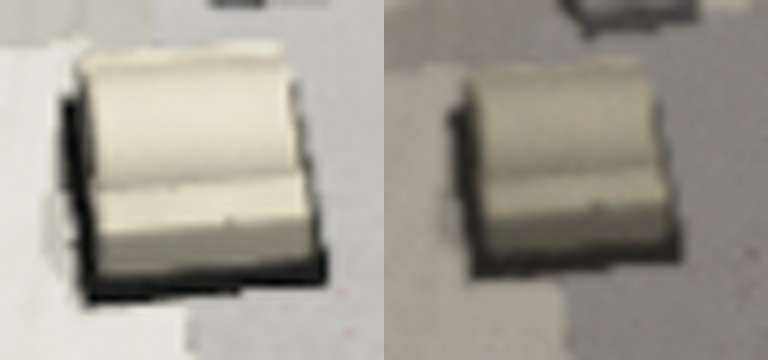

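```bash
cat > fit.py <<'E'
import pickle
from h import *
from scipy.optimize import least_squares
d=pickle.load(open("a.pkl","rb"))
S,D=d["scene"],d["side"]
def px(p,off): return (np.array(p,float)+.5)/8-.5+np.array(off)
def run(obs,scale=True,x0=(.4,-.1,0,1)):
    def res(v):
        s=v[3] if scale else 1
        r=[]
        for c,P,u in obs:
            P=np.array(P)*s/1000
            Rz=R.from_euler('z',v[2]).as_matrix()
            r.append(proj(c,Rz@P+[v[0],v[1],0])[0]-u)
        return np.ravel(r)
    o=least_squares(res,x0,loss='soft_l1'); return o.x,res(o.x).reshape(-1,2)
if __name__=="__main__":
    a=(190,230);b=(195,208)
    g=[(S,(-18,-45,12),px((148,545),a)),(S,(18,-45,12),px((272,514),a)),(S,(-18,-45,0),px((155,565),a)),(S,(18,-45,0),px((275,528),a)),
       (D,(-18,-45,0),px((145,518),b)),(D,(18,-45,0),px((242,485),b)),(D,(18,-45,12),px((241,472),b)),
       (S,(-10,15,148),px((80,48),a)),(S,(14,15,148),px((155,28),a)),(S,(14,-15,148),px((185,88),a)),
       (D,(-10,15,148),px((80,72),b)),(D,(14,15,148),px((150,60),b))]
    v,r=run(g);print("gauge",v.round(4),np.degrees(v[2]),"\n",r.round(1))
    v,r=run(g,False);print("gauge",v.round(4),np.degrees(v[2]),"\n",abs(r).mean())
    a=(225,170);b=(223,165)
    k=[(S,(-36,-46,30),px((98,234),a)),(S,(36,-46,30),px((308,214),a)),(D,(-36,-46,30),px((97,212),b)),(D,(36,-46,30),px((284,197),b)),
     (S,(-42,-52,0),px((87,304),a)),(S,(42,-52,0),px((327,284),a)),(D,(-42,-52,0),px((88,279),b)),(D,(42,-52,0),px((298,260),b)),
     (S,(-34,-28.3,30),px((95,187),a)),(S,(34,-28.3,30),px((301,172),a))]
    v,r=run(k);print("block",v.round(4),np.degrees(v[2]),"\n",r.round(1))
    v,r=run(k,False);print("block",v.round(4),np.degrees(v[2]),abs(r).mean())
    # other gauges heights: small
    print("scene->z0", onz(S,[(268,297),(259,166)],0))
E
python3 fit.py
```

```text
gauge [ 0.4343 -0.2169  0.4242  0.9828] 24.305799820311897 
 [[ 0.2 -0.5]
 [ 0.3 -1.5]
 [-0.3  0.1]
 [ 0.2 -0.1]
 [-0.8  0.6]
 [-0.1  1.1]
 [-0.2 -0.3]
 [-0.5 -0.1]
 [ 1.1 -0.6]
 [ 1.4  1.8]
 [-0.7  0.6]
 [-0.4 -0.2]]
gauge [ 0.4341 -0.2174  0.4281  1.    ] 24.52841751432386 
 0.6743191087828299
block [0.4962 0.0865 0.1798 0.9727] 10.299461999538954 
 [[-0.1 -1.1]
 [ 0.2 -0.8]
 [ 0.2  0.2]
 [-0.4  0.2]
 [-0.3 -0.1]
 [ 0.2 -0.2]
 [-0.1  0.5]
 [ 0.1  0.7]
 [ 0.5  0.3]
 [-0.4  0.2]]
block [0.4959 0.0872 0.1827 1.    ] 10.468570218329447 0.4000576500255235
scene->z0 [[ 0.56526393 -0.2483248   0.        ]
 [ 0.51752661  0.20779439  0.        ]]
```

The left gauge at scene (209,265) fits scale 0.98–1.0 of the given dimensions. The small one (269,275) and the far one (255,130) are visibly smaller and larger, so the left one is the gauge meant. Its dial faces the robot side (−x). Next I'll plan the grasp with the wrist camera on the dial side.

```bash
cat >> h.py <<'E'
def gR(yaw,roll=0): return (R.from_euler('z',yaw)*R.from_euler('x',roll)).as_matrix()
def toolR(Rg,s=1):
    x=s*Rg[:,1]; y=-Rg[:,2]; return np.c_[x,y,np.cross(x,y)]
def rv(M): return R.from_matrix(M).as_rotvec()
E
python3 - <<'E'
from workcell import bot, planner, telemetry
import pickle
from h import *
d=pickle.load(open("a.pkl","rb"));c=d["wrist"]
s=telemetry.observe()
T=R.from_rotvec(s["tcp_rot"]).as_matrix()
print(T.round(3)); co=T.T@(c["origin"]-s["ee_pos"]);cR=T.T@R.from_rotvec(c["orientation"]).as_matrix()
print(co.round(4),"\n",cR.round(3), bot.grip_point_offset)
pickle.dump((co,cR),open("wc.pkl","wb"))
gp=np.array([.4341,-.2174,0]);gy=.428
bp=np.array([.4959,.0872,0]);by=.1827
for sg in (1,-1):
    Rg=gR(gy);Tm=toolR(Rg,sg)
    print(sg,"cam side in gauge", (Rg.T@Tm@co).round(3))
    for z in (.112,.2,.25):
        print(planner.ik(gp+Rg@[.002,0,z],rv(Tm)))
    for a in (0,-.16,-.3):
        Rb=gR(by,a);Tb=toolR(Rb,sg)
        print(a,planner.ik(bp+[0,0,.05]+Rb@[.002,0,.112],rv(Tb)))
E
```

```text
[[ 0.285 -0.     0.959]
 [-0.959  0.001  0.285]
 [-0.001 -1.     0.   ]]
[ 1.000e-04 -1.415e-01  7.160e-02] 
 [[ 1.    -0.001 -0.   ]
 [-0.     0.283 -0.959]
 [ 0.001  0.959  0.283]] 0.0187
1 cam side in gauge [-0.072  0.     0.141]
[-0.62869694  0.26961726 -0.3801247   0.92105436  0.         -1.05669694]
[-0.62869694  0.21033194 -0.20695945  1.15350494  0.         -1.05669694]
[-0.62869694  0.19195965 -0.09393486  1.28490181  0.         -1.05669694]
0 [ 0.01276729  0.26237578 -0.24235637  1.06606418  0.         -0.16993271]
-0.16 [ 0.13861488  0.26955948 -0.24663898  1.04748587 -0.15984321 -0.04465474]
-0.3 [ 0.24544796  0.29852346 -0.24080915  1.05085878 -0.29939128  0.06567329]
-1 cam side in gauge [ 0.072 -0.     0.141]
[-0.62869694  0.26961726 -0.3801247   0.92105436  0.          2.08489571]
[-0.62869694  0.21033194 -0.20695945  1.15350494  0.          2.08489571]
[-0.62869694  0.19195965 -0.09393486  1.28490181  0.          2.08489571]
0 [ 1.27672862e-02  2.62375780e-01 -2.42356367e-01  1.06606418e+00
  4.44089210e-16  2.97165994e+00]
-0.16 [ 0.13861488  0.26955948 -0.24663898  1.04748587 -0.15984321  3.09693792]
-0.3 [ 0.24544796  0.29852346 -0.24080915  1.05085878 -0.29939128 -3.07591936]
```

```bash
python3 - <<'E'
from workcell import bot, planner, telemetry,eyes
import pickle
from h import *
bp=np.array([.4959,.0872,0]);by=.1827
gp=np.array([.4341,-.2174,0]);gy=.428
out={}
def snap(n):
    c=eyes.camera("wrist");out[n]=c;cv2.imwrite(f"pics/{n}.png",c["image"][:,:,::-1])
    s=telemetry.observe();print(n,s["clock"],s["ee_pos"])
Rb=gR(by)
bot.move_to(bp+Rb@[-.03,0,.26],rv(toolR(Rb)));snap("w_block")
Rg=gR(gy)
bot.move_to(gp+Rg@[-.06,0,.25],rv(toolR(Rg)));snap("w_gauge")
pickle.dump(out,open("b.pkl","wb"))
E
```

```text
w_block 2.5667 [0.46656421 0.08116844 0.25994018]
w_gauge 3.8833 [ 0.37992206 -0.24167368  0.25006295]
```

View pics/w_block.png

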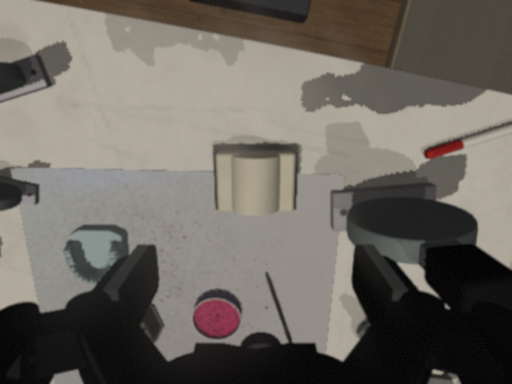

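View pics/w_gauge.png

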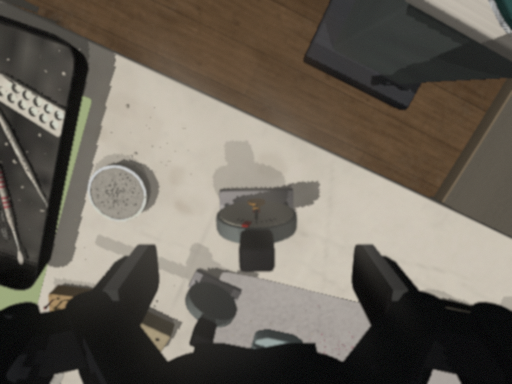

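```bash
python3 - <<'E'
import pickle
from h import *
b=pickle.load(open("b.pkl","rb"))
def crop(im,x,y,w,h,s): return cv2.resize(im[y:y+h,x:x+w],None,fx=s,fy=s,interpolation=cv2.INTER_CUBIC)
cv2.imwrite("pics/d1.png",crop(b["w_block"]["image"][:,:,::-1],205,135,100,90,6))
cv2.imwrite("pics/d2.png",crop(b["w_gauge"]["image"][:,:,::-1],210,180,96,96,6))
# overlay predictions
P={"w_block":(np.array([.4959,.0872,0]),.1827,[(-36,-46,30),(36,-46,30),(36,46,30),(-36,46,30),(-34,0,50),(34,0,50),(-42,-52,0),(-42,52,0)]),
"w_gauge":(np.array([.4341,-.2174,0]),.428,[(-18,-45,12),(-18,45,12),(-10,-15,148),(-10,15,148),(14,15,148),(14,-15,148)])}
for n,(p,y,pts) in P.items():
    print(n,proj(b[n],np.array(pts)/1000@gR(y).T+p).round(1).tolist())
E
```

```text
w_block [[215.2, 153.0], [217.3, 212.5], [294.2, 212.5], [296.2, 152.9], [255.7, 158.0], [255.8, 217.0], [213.0, 143.8], [298.4, 143.7]]
w_gauge [[217.3, 191.0], [292.3, 191.1], [236.2, 248.5], [273.1, 248.5], [272.7, 274.6], [236.7, 274.6]]
```

View pics/d1.png

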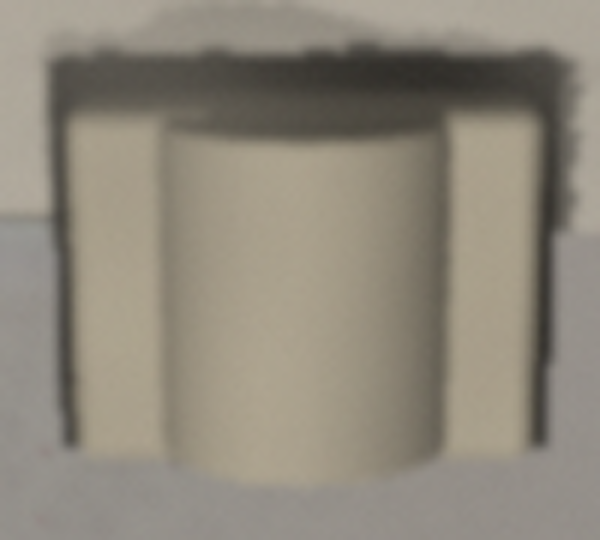

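View pics/d2.png

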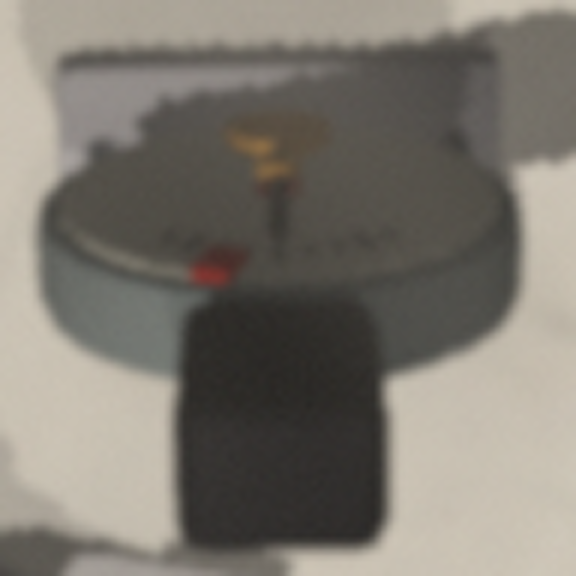

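```bash
python3 - <<'E'
from workcell import bot, planner, telemetry,eyes,set_gripper
import pickle
from h import *
gy=.433; Rg=gR(gy)
gp=np.array([.4341,-.2174,0])+Rg@[-.001,.0015,0]
T=rv(toolR(Rg))
g=lambda z: gp+Rg@[.002,0,z]
bot.move_to(g(.19),T)
bot.move_l(g(.110),T,rate=.08)
s=telemetry.observe();print(s["clock"],s["ee_pos"],s["wrist_force"])
set_gripper(.02,force=60)
s=telemetry.observe();print(s["clock"],s["ee_pos"],s["wrist_force"],s["moment"],s["width"])
bot.move_l(g(.22),T,rate=.12); bot.dwell(.5)
s=telemetry.observe();print(s["clock"],s["ee_pos"],s["wrist_force"],s["moment"],s["width"])
c=eyes.camera("wrist");cv2.imwrite("pics/e1.png",cv2.resize(c["image"][:,:,::-1],None,fx=1.5,fy=1.5));pickle.dump((c,s),open("e1.pkl","wb"))
c=eyes.camera("scene");cv2.imwrite("pics/e2.png",cv2.resize(c["image"][150:310,160:330,::-1],None,fx=4,fy=4)[:600])
E
```

```text
5.4667 [ 0.43462381 -0.21581135  0.11044565] [ 0.01257498 -0.26404575 -0.22872794]
6.025 [ 0.43461993 -0.21575204  0.11026304] [ 1.18297021e-01 -9.34996404e-04  5.17236619e+00] [ 0.15326922 -0.01774906 -0.00791248] 0.029391956011221642
7.5917 [ 0.43437477 -0.21559388  0.21996728] [ 0.26169399  0.81823334 -3.77533345] [ 0.00366439 -0.02590276  0.00932367] 0.02925279470157057
```

View pics/e1.png

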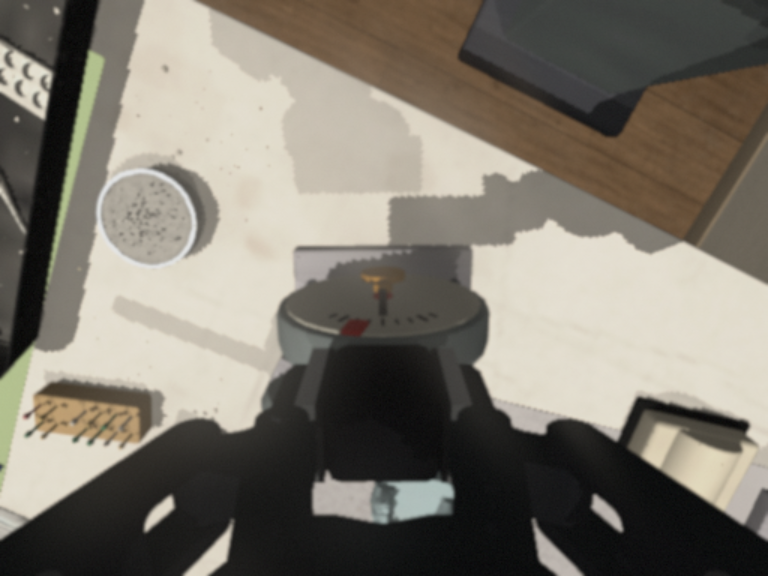

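View pics/e2.png

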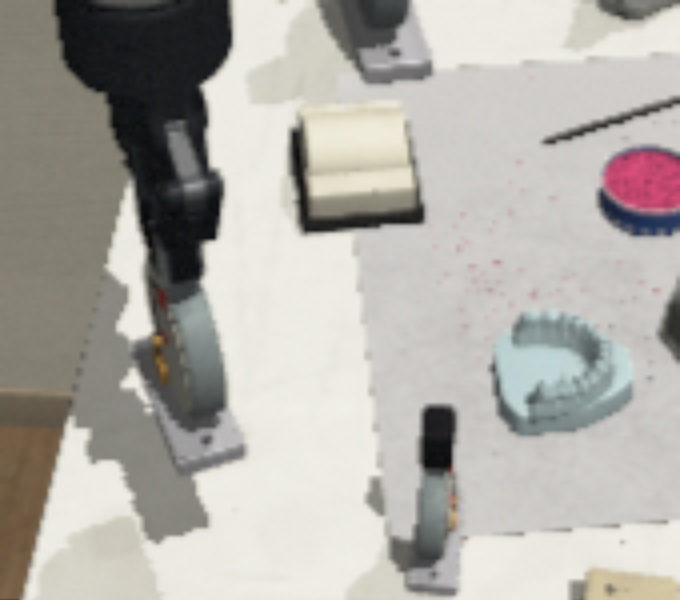

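```bash
python3 - <<'E'
import pickle
from h import *
c,s=pickle.load(open("e1.pkl","rb"))
im=c["image"][:,:,::-1]
cv2.imwrite("pics/e3.png",cv2.resize(im[158:238,180:330],None,fx=5,fy=5,interpolation=cv2.INTER_CUBIC))
h=im.astype(int);m=(h[:,:,2]>h[:,:,1]*1.6)&(h[:,:,2]>60)
m[:205]=0;m[235:]=0;m[:,:215]=0;m[:,260:]=0
v,u=np.nonzero(m);print(u.mean(),v.mean(),len(u),u.min(),u.max(),v.min(),v.max())
E
```

```text
236.09230769230768 218.2923076923077 130 228 244 214 223
```

View pics/e3.png

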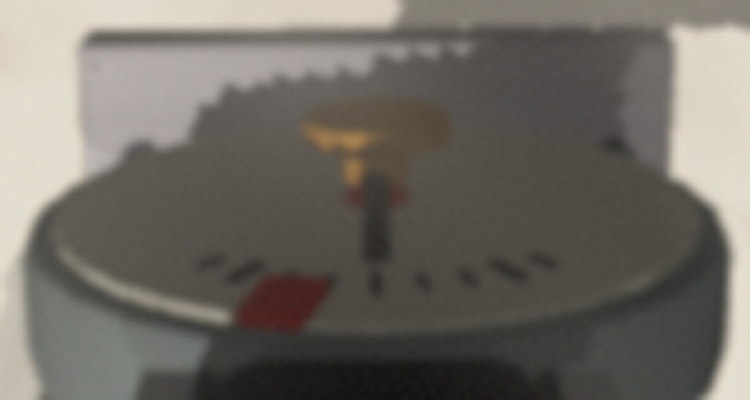

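```bash
python3 - <<'E'
import pickle
from h import *
from scipy.optimize import least_squares
c,s=pickle.load(open("e1.pkl","rb"))
T=R.from_rotvec(s["tcp_rot"]).as_matrix()
Rg=np.c_[-T[:,2]*1,T[:,0],-T[:,1]]; 
Rg[:,0]=np.cross(Rg[:,1],Rg[:,2])
print("yaw,roll", R.from_matrix(Rg).as_euler('ZYX'))
def G(P,dx=.002,dy=0,h=.110): return s["ee_pos"]+Rg@(np.array(P)-[dx,dy,h])
px=lambda x,y:np.array([180+(x+.5)/5-.5,158+(y+.5)/5-.5])
for dz in (0,.002,-.002):
  for mk in (np.array([236.1,218.2]),):
    f=lambda v:proj(c,G([v[1],-.04*np.sin(v[0]),.056+.04*np.cos(v[0])],h=.11+dz))[0]-mk
    o=least_squares(f,[.2,-.012]);print(dz,"m,xd",o.x,o.cost)
    f=lambda v:np.r_[proj(c,G([v[1],-.04*np.sin(v[0]),.056+.04*np.cos(v[0])],dy=v[2],h=.11+dz))[0]-mk, proj(c,G([v[1],0,.056+.04],dy=v[2],h=.11+dz))[0][0]-px(376.5,285)[0]]
    o=least_squares(f,[.2,-.012,0]);print(dz,"m,xd,dy",o.x)
    xd=o.x[1];dy=o.x[2]
    print("needle tip pred",proj(c,G([xd,0,.088],dy=dy,h=.11+dz)),px(376,262)," ctr",proj(c,G([xd,0,.056],dy=dy,h=.11+dz)),px(376,190), "foot",proj(c,G([-.018,-.045,.012],dy=dy,h=.11+dz)),px(84,36),proj(c,G([-.018,.045,.012],dy=dy,h=.11+dz)),px(670,36))
E
```

```text
yaw,roll [4.33028739e-01 1.74265471e-05 5.14805938e-05]
0 m,xd [ 0.24381304 -0.00874063] 6.825855640696371e-26
0 m,xd,dy [ 2.40757463e-01 -8.75208472e-03  1.16865693e-04]
needle tip pred [[254.90494452 213.47259461]] [254.8 210. ]  ctr [[254.92102673 195.33056984]] [254.8 195.6] foot [[194.1984353  165.61600401]] [196.4 164.8] [[315.69032878 165.69829564]] [313.6 164.8]
0.002 m,xd [ 0.24700388 -0.00794706] 9.51015366365898e-24
0.002 m,xd,dy [ 2.43940799e-01 -7.95869269e-03  1.17035023e-04]
needle tip pred [[254.90488441 213.5511595 ]] [254.8 210. ]  ctr [[254.92080899 195.58531838]] [254.8 195.6] foot [[194.67140705 165.04665635]] [196.4 164.8] [[315.21796395 165.12831215]] [313.6 164.8]
-0.002 m,xd [ 0.24062541 -0.00953403] 4.479215328717323e-25
-0.002 m,xd,dy [ 2.37577280e-01 -9.54531134e-03  1.16696262e-04]
needle tip pred [[254.90500612 213.39237051]] [254.8 210. ]  ctr [[254.92124908 195.07069319]] [254.8 195.6] foot [[193.71800705 166.19435964]] [196.4 164.8] [[316.1701407  166.27729703]] [313.6 164.8]
```

Gauge held cleanly: width 29.3 mm, weight about 3.8 N. The wrist image shows the needle at 0 and the red marker centred at pixel (236,218), which gives a marker angle of about 0.242 rad. Next, carry it to the hump and set it down level.

```bash
cat > plan.py <<'E'
from h import *
bp=np.array([.4959,.0868,0]);by=.1827
OFF=np.array([.002,0,.110])
def pose(a,lift=0.,dz=0.):
    """a>=0 tilt (roll -a), rolling without slip; lift along hump normal, dz = TCP-base offset correction"""
    Rg=gR(by,-a); c=bp+[0,0,.02]
    n=Rg[:,2]; t=Rg[:,1]
    o=c+(.03+lift+dz)*n-.03*a*t
    return o+Rg@OFF, rv(toolR(Rg))
E
python3 - <<'E'
from workcell import bot, planner, telemetry,eyes
import pickle
from plan import *
p,o=pose(0,.05)
bot.move_l(p,o,rate=.17)
bot.move_l(*pose(0,.012),rate=.08); bot.dwell(.3)
s=telemetry.observe();print(s["clock"],s["ee_pos"],s["wrist_force"],s["moment"])
f0=s["wrist_force"].copy()
h=bot.move_l(*pose(0,-.006),rate=.015,force_limit=2.5)
s=telemetry.observe();print(h,s["clock"],s["ee_pos"]-pose(0)[0],s["wrist_force"]-f0,s["moment"])
bot.dwell(.4)
s=telemetry.observe();print(s["clock"],s["ee_pos"]-pose(0)[0],s["wrist_force"]-f0,s["moment"])
pickle.dump(f0,open("f0.pkl","wb"))
c=eyes.camera("wrist");cv2.imwrite("pics/f1.png",cv2.resize(c["image"][:,:,::-1],None,fx=1.5,fy=1.5))
c=eyes.camera("scene");cv2.imwrite("pics/f2.png",cv2.resize(c["image"][90:240,180:330,::-1],None,fx=4,fy=4)[:600])
E
```

```text
10.5833 [0.49804249 0.08717166 0.17231517] [ 0.85235363  0.80007363 -2.99668287] [-0.00456936  0.04129012  0.02572532]
True 11.375 [-2.43361262e-05  1.56704200e-06  1.77327431e-04] [-0.84454003 -1.00360338 10.0621744 ] [-0.01750156  0.02432859  0.07377126]
11.775 [-1.12343401e-05  3.41354648e-06  1.77435679e-04] [-1.90065968 -1.06343876  9.24421206] [-0.03729656  0.09010104  0.03143916]
```

View pics/f1.png

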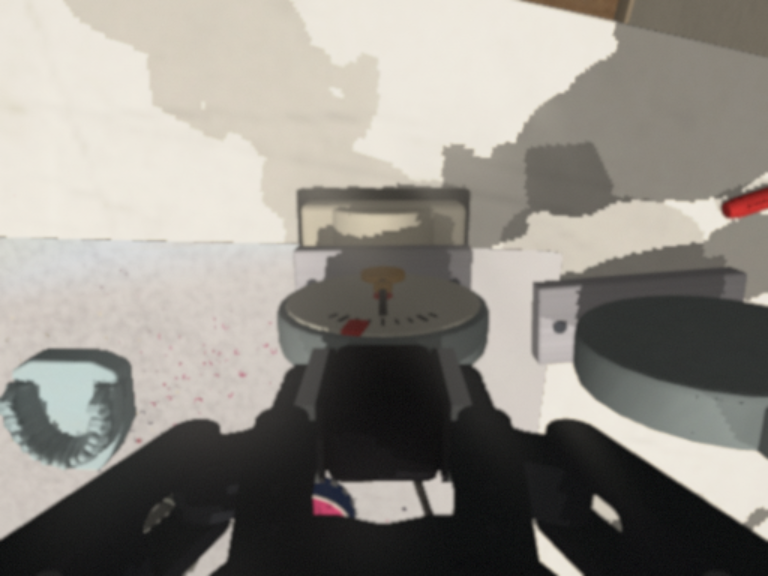

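View pics/f2.png

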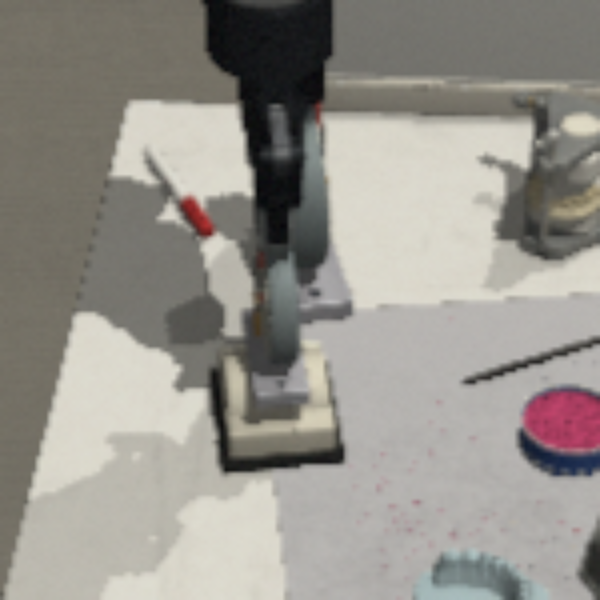

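Level on the crown: foot edges (295–471 px) sit centred and parallel over the block (299–470 px), with contact at about 9 N. I'll ease off a little, then rock in small force-monitored steps.

```bash
python3 - <<'E'
from workcell import bot, telemetry,eyes
import pickle
from plan import *
f0=pickle.load(open("f0.pkl","rb"))
def st(a,l):
    s=telemetry.observe();n=gR(by,-a)[:,2]; t=gR(by,-a)[:,1]
    # weight change negligible: world axes force
    f=s["wrist_force"]-f0; print(round(a,3),round(l*1e3,3),"t",round(s["clock"],2),"Fn",round(f@n,2),"Ft",round(f@t,2),"Fx",round(f@gR(by)[:,0],2),(s["ee_pos"]-pose(a,l)[0]).round(5)); return f@n
l=.0000
for l in (.0001,.0002):
    bot.move_l(*pose(0,l),rate=.01);bot.dwell(.2);F=st(0,l)
for a in (.03,.06):
    bot.move_l(*pose(a,l),rate=.02);bot.dwell(.15);F=st(a,l)
pickle.dump(l,open("l.pkl","wb"))
E
```

```text
0 0.1 t 12.32 Fn 5.23 Ft -0.83 Fx -0.92 [ 1.8e-04 -1.0e-05  1.1e-04]
0 0.2 t 12.78 Fn 3.82 Ft -1.5 Fx 0.65 [1.e-04 1.e-05 2.e-05]
0.03 0.2 t 13.24 Fn 6.42 Ft -0.07 Fx -0.48 [-4.e-05  2.e-05  1.e-05]
0.06 0.2 t 13.71 Fn 5.82 Ft 0.39 Fx -0.29 [-1.e-05 -1.e-05  4.e-05]
```

```bash
python3 - <<'E'
from workcell import bot, telemetry,eyes
import pickle
from plan import *
f0=pickle.load(open("f0.pkl","rb"))
def st(a,l):
    s=telemetry.observe();n=gR(by,-a)[:,2]; t=gR(by,-a)[:,1]
    f=s["wrist_force"]-f0; print(round(a,3),round(l*1e3,3),"t",round(s["clock"],2),"Fn",round(f@n,2),"Ft",round(f@t,2),"Fx",round(f@gR(by)[:,0],2)); return f@n
l=.0002
for a in (.09,.12,.15,.18,.21,.242):
    bot.move_l(*pose(a,l),rate=.02);bot.dwell(.12);F=st(a,l)
    if F>20: break
    l+=float(np.clip((F-5)/40e3,-.0001,.0002))
bot.move_l(*pose(a,l),rate=.02);bot.dwell(.5);F=st(a,l)
pickle.dump((a,l),open("l.pkl","wb"))
c=eyes.camera("wrist");s=telemetry.observe();pickle.dump((c,s),open("g1.pkl","wb"))
im=c["image"][:,:,::-1]
cv2.imwrite("pics/g1.png",cv2.resize(im,None,fx=1.5,fy=1.5))
cv2.imwrite("pics/g2.png",cv2.resize(im[158:238,180:330],None,fx=5,fy=5,interpolation=cv2.INTER_CUBIC))
c=eyes.camera("scene");cv2.imwrite("pics/g3.png",cv2.resize(c["image"][90:240,180:330,::-1],None,fx=4,fy=4)[:600])
E
```

```text
0.09 0.2 t 14.14 Fn 6.6 Ft -0.51 Fx -1.1
0.12 0.24 t 14.57 Fn 5.65 Ft -0.94 Fx -0.95
0.15 0.256 t 15.01 Fn 4.79 Ft -2.21 Fx -1.09
0.18 0.251 t 15.44 Fn 4.4 Ft -1.51 Fx -0.32
0.21 0.236 t 15.88 Fn 6.09 Ft -0.37 Fx -1.77
0.242 0.263 t 16.32 Fn 5.3 Ft -0.83 Fx -0.94
0.242 0.271 t 17.07 Fn 4.92 Ft -1.12 Fx -0.72
```

View pics/g1.png

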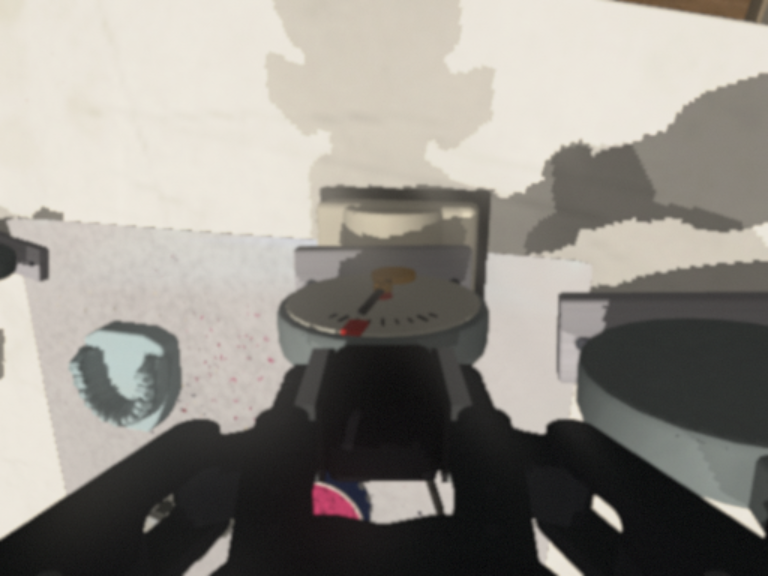

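View pics/g2.png

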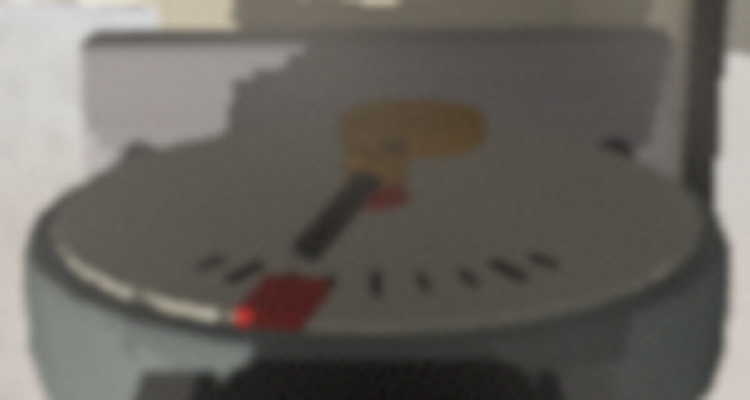

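View pics/g3.png

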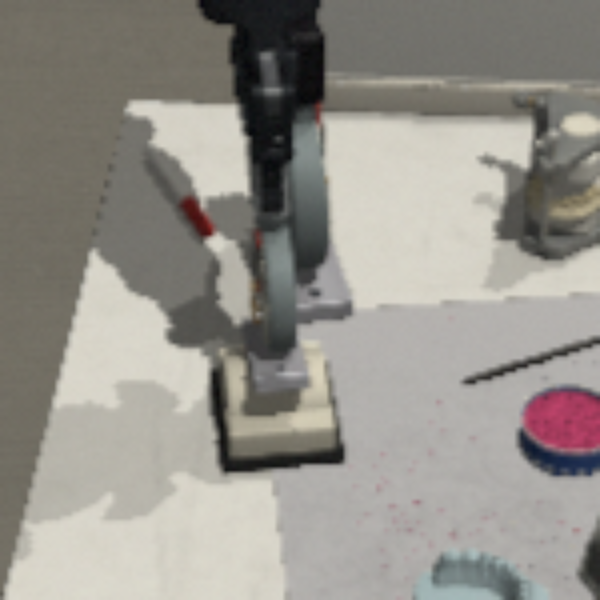

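```bash
python3 - <<'E'
import pickle
from h import *
from scipy.optimize import least_squares
c,s=pickle.load(open("g1.pkl","rb"))
T=R.from_rotvec(s["tcp_rot"]).as_matrix()
Rg=np.c_[np.cross(T[:,0],-T[:,1]),T[:,0],-T[:,1]]
e=R.from_matrix(Rg).as_euler('ZYX');print(e)
G=lambda P:s["ee_pos"]+Rg@(np.array(P)-[.002,.0001,.110])
px=lambda x,y:np.array([180+(x+.5)/5-.5,158+(y+.5)/5-.5])
def sol(r,p):
    return least_squares(lambda v:proj(c,G([v[1],-r*np.sin(v[0]),.056+r*np.cos(v[0])]))[0]-p,[.2,-.01]).x
print("needle tip",sol(.032,px(307,252)),sol(.030,px(310,250)))
print("marker",sol(.04,px(283,303)))
im=c["image"].astype(int);m=(im[:,:,0]>im[:,:,1]*1.5)&(im[:,:,0]>55);m[:212]=0;m[235:]=0;m[:,:215]=0;m[:,260:]=0
v,u=np.nonzero(m);print(u.mean(),v.mean(),len(u),sol(.04,np.array([u.mean(),v.mean()])))
# corners: inner edge radius / outer edge
for r in (.035,.036): print("in",r,[sol(r,px(*q)) for q in((262,277),(330,282))])
for r in (.044,.045): print("out",r,[sol(r,px(*q)) for q in((237,322),(300,328))])
E
```

```text
[ 1.82666166e-01  1.90699330e-05 -2.41989768e-01]
needle tip [ 0.22545408 -0.01142146] [ 0.23278897 -0.01093619]
marker [ 0.23472682 -0.0086798 ]
235.68 218.34 150 [ 0.24165011 -0.0085778 ]
in 0.035 [array([ 0.34457301, -0.00926145]), array([ 0.13313828, -0.00937101])]
in 0.036 [array([ 0.33224999, -0.00966764]), array([ 0.12855946, -0.00975232])]
out 0.044 [array([ 0.31799153, -0.00777082]), array([ 0.16870935, -0.00778233])]
out 0.045 [array([ 0.30838722, -0.00820874]), array([ 0.16377268, -0.00820002])]
```

```bash
python3 - <<'E'
from workcell import bot, telemetry,eyes,order
import pickle
from plan import *
f0=pickle.load(open("f0.pkl","rb"))
n=gR(by,-.242)[:,2]
for i in range(4):
    bot.dwell(.2);s=telemetry.observe();print(s["clock"],((s["wrist_force"]-f0)@n).round(2),s["width"].round(4))
order.job_done()
s=telemetry.observe();print(s["clock"],((s["wrist_force"]-f0)@n).round(2))
E
```

```text
Traceback (most recent call last):
AttributeError: 'float' object has no attribute 'round'
```

```bash
python3 - <<'E'
from workcell import bot, telemetry,eyes,order
import pickle
from plan import *
f0=pickle.load(open("f0.pkl","rb"))
n=gR(by,-.242)[:,2]
for i in range(3):
    bot.dwell(.2);s=telemetry.observe();print(s["clock"],(s["wrist_force"]-f0)@n,s["width"])
order.job_done()
s=telemetry.observe();print(s["clock"],(s["wrist_force"]-f0)@n)
E
```

```text
17.5667 4.490170576943186 0.029183299721965
17.7667 4.348442566947851 0.02953001872822889
17.9667 4.3509279932236735 0.02952867799170381
the job is handed in; nothing more can be done
the job is handed in; nothing more can be done
```

I picked up the middle-sized gauge (its fitted size matches the description at 0.98–1.0 scale) and set it down level across the hump. I then rolled it 0.242 rad on the stone, grip to the viewer's left, and handed it in at about 18 s, still gripped.

- **Needle on marker:** from the wrist images the marker sits at about 0.235–0.243 rad. The arm's pose puts the needle at 0.242. Reading the needle tip directly from the picture gave 0.225–0.233, so the two disagree by about 0.01–0.02 rad, which is roughly what pixel reading can resolve.
- **Pressing on the stone:** the last readings were a steady 4.3–4.5 N, with the gripper holding at 29.5 mm. First contact was briefly about 10 N before I eased off.
- **Squareness:** at set-down the wrist image showed the foot centred and parallel over the block. I estimate the yaw error at within about 0.5°.
- **Other objects:** I never reached for the wax tin, study model or die block. The tin and the model were in place in the views I took, but I did not take a final picture to check the die block.

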